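Sort solid pressing weights from hollow spacers in the print studio

TASK

The two blue pressing blocks on the green mat look the same, but each may be a solid weight or a hollow spacer (perhaps both of one kind), and only heft tells which. Slide every solid block into the red dock and every hollow one into the yellow dock, each standing upright on its base, lined up with the rails and wholly on the coloured area. Never raise a block more than 4 cm off the mat, do not tip one over, and leave the roll of tape and the ink knife where they are.

Things in the scene. Friction and masses are not known exactly. Their poses are not given: they have to be found in the camera images.
- block_a: A blue pressing block with two metal bands, loose on the mat: 56 mm (x) by 120 mm (y, long axis, within 15 deg of world y), 48 mm high, dark handle on top. Origin: centre of its underside. Either solid aluminium (0.68-0.88 kg) or a hollow spacer (0.2-0.26 kg), balanced about its middle; only weight tells which. Slides when pushed low on an end.
- block_b: Another blue pressing block with two metal bands, loose on the mat: 56 mm (x) by 120 mm (y, long axis, within 15 deg of world y), 48 mm high, dark handle on top. Origin: centre of its underside. Either solid aluminium (0.68-0.88 kg) or a hollow spacer (0.2-0.26 kg), balanced about its middle; only weight tells which. Slides when pushed low on an end.
- block_a_handle (a point): middle of block_a's handle: a straight bar along the block's y, 60 mm long, 12 mm wide (x), 14 mm high, on two posts near its ends. The point is 76 mm above the block's underside, over its centre; the bar's top is at 83 mm, its underside 21 mm above the block's top
- block_b_handle (a point): the same point of block_b
- red_dock: Red dock fixed on the mat, for solid blocks; left or right of the mat: coloured area 270 mm (x) by 200 mm (y), flush with the mat, between two rails along its y (40 mm high, 12 mm thick, 270 mm clear between). Open at both y ends, no stops: blocks slide in along y, two fit side by side. Origin: centre, on the mat. Its y is within 5 deg of world y.
- yellow_dock: Yellow dock fixed on the mat, for hollow blocks; left or right of the mat: coloured area 270 mm (x) by 200 mm (y), flush with the mat, between two rails along its y (40 mm high, 12 mm thick, 270 mm clear between). Open at both y ends, no stops: blocks slide in along y, two fit side by side. Origin: centre, on the mat. Its y is within 5 deg of world y.
- mat: green cutting mat, 560 by 1240 mm, 3 mm thick, fixed on the table; its top (z = 3 mm) carries blocks and docks. Origin under its centre
- tape: ring of white tape, 96 mm across and 25 mm high, lying flat on the mat to the left, beyond the left dock; a bystander. Origin at the centre of its underside
- ink_knife: ink knife, about 270 mm long and 20 mm high, blade to the left, lying on the left near the robot; a bystander. Origin on its underside near its middle
Things that resemble listed ones, but are neither listed nor needed, are in the scene too. What is shaped like the block_b but brown is not meant.

How it is judged:
At the end, for the whole second after the job is handed in: Each block upright (within 3.4 degrees) and at rest on the mat, a solid one (over 4.9 N on the mat) in the red dock, a hollow one in the yellow; its centre within 35 mm of the dock's along the dock's y and 110 mm along its x, long axis within 0.25 rad of the dock's y (((x of block_a in the frame of red_dock between -0.11 and 0.11 m and y of block_a in the frame of red_dock between -0.035 and 0.035 m and angle between the y axis of block_a and the y axis of red_dock, either way round below 0.25 rad and contact force between block_a and mat above 4.9 N) or (x of block_a in the frame of yellow_dock between -0.11 and 0.11 m and y of block_a in the frame of yellow_dock between -0.035 and 0.035 m and angle between the y axis of block_a and the y axis of yellow_dock, either way round below 0.25 rad and contact force between block_a and mat between 1 and 4.9 N)) and angle between each of block_a, block_b's own z axis and vertical below 0.06 rad and linear speed of each of block_a, block_b below 0.02 m/s and height (world z) of each of block_a, block_b below 0.008 m and ((x of block_b in the frame of red_dock between -0.11 and 0.11 m and y of block_b in the frame of red_dock between -0.035 and 0.035 m and angle between the y axis of block_b and the y axis of red_dock, either way round below 0.25 rad and contact force between block_b and mat above 4.9 N) or (x of block_b in the frame of yellow_dock between -0.11 and 0.11 m and y of block_b in the frame of yellow_dock between -0.035 and 0.035 m and angle between the y axis of block_b and the y axis of yellow_dock, either way round below 0.25 rad and contact force between block_b and mat between 1 and 4.9 N))); the robot touches nothing.
It fails at once if a block was raised more than 4.5 cm off the mat (height (world z) of any of block_a, block_b above 0.048 m).
It fails at once if a block was tipped over (more than 40 degrees) (angle between any of block_a, block_b's own z axis and vertical above 0.7 rad).
It fails at once if the tape or the ink knife was moved more than 20 mm (distance of any of tape, ink_knife from where it was at the start of the episode above 0.02 m).
It also fails if it takes over 69 s, if anything falls off the work surface, if the arm or the gripper's body presses on something with over 40 N, if the wrist force passes 120 N, or if a joint passes its speed limit or range.

ROBOT

A 6-joint arm with a two-finger parallel gripper is mounted at the origin on the work surface. World frame = base frame: x ahead of the robot, y to its left, z up, the work surface at z = 0. Lengths are in m, angles in rad, forces in N, time in s.
With the tool pointing down it reaches from about 0.35 to 0.85 m from the base axis. Payload 8.1 kg.
Tool frame: the origin (TCP) lies on the mounting face of the last link; the fingertips stand 186 mm ahead of it and the grasp point (between the pads) lies 167 mm ahead of it (grip_point_offset is the distance from the TCP to the grasp point, in m); z points along the fingers, y is the direction in which the jaws open and shut (so a half turn about z gives the same grasp; the last joint's range is limited). The gripper opens to 93 mm and grips with 3 to 60 N. Pads are 15 mm wide; open, the fingers measure 128 mm over their backs; the gripper's body (75 mm by 188 mm) begins 65 mm behind the grasp point.
Start: joints at [-1.415, 0.13, 1.488, -0, 1.523, -0.085], TCP at [0.143, -0.583, 0.405] pointing down, gripper open.
Joint ranges: [-2.96, 2.96], [-0.89, 2.26], [0.02, 2.5], [-1.34, 4.48], [0, 2.73], [-2.66, 2.66]. Speed limits (rad/s): [2.39, 2.39, 2.79, 3.14, 3.14, 3.14].

INTERFACE

Orientations are given as a rotation vector (axis times angle).
In Python, from plant import read_state, read_camera, close_job, grip_point_offset gives the robot as it stands.
- The arm moves only by the shell command python3 -m creep 'ROWS' [OPENING] [FORCE]. ROWS is JSON, a list of rows, each a list of 2 entries, a list of its own where there are three numbers: the shift along the tool's x, y, z in cm, then the turn, a rotation vector about the tool's x, y, z in degrees. In form: [[[tx, ty, tz], [rx, ry, rz]], ...]. A call has 1 to 12 rows; each row shifts and turns the commanded pose from where the row before left it, along the tool's axes as they then stand; what a row does not reach is not made up. A row lasts 1/12 s, in which the tool goes at most 41.7 mm and 7.16 degrees, less where a joint would pass 70% of its speed; a pose out of reach is approached as far as the arm can. A call is refused whole if a number of a shift passes 4.17 or a number of a turn 7.16, either way. A call with a gripper value outside its range is refused whole. OPENING is the opening in per cent of the stroke, from 0 (shut) to 100 (fully open), set as the call begins (- or left out, the last holds). The fingers move at their own pace and stop on an object; FORCE is the grip in N (left out, the last holds). Time passes only in rows, so rows that do not move let the fingers close. It gives the time, the measured TCP pose, the force and the opening at its end, in the units of the state.
- read_state(): the state, without advancing time (a new reading comes with each control period).
- read_camera(name): name is "side" or "top"; returns a dict with "img" (400x640x3 uint8, red, green, blue), "K" (3x3 intrinsics, pixels), "T" (4x4, takes a point from camera to world coordinates). Camera axes: x right, y down, z forward; pixel columns grow to the right and rows downward; lengths in m; the calibration is good to about 2 mm. A picture is of the moment at which its call begins. There is no depth.
- close_job(): hands the job in, once; it reports no verdict.
The state is a dict: "t": time; "q": joint angles; "dq": joint speeds; "joint_torque": joint torques, N m; "tool_pos": TCP position; "orientation": TCP orientation; "force": force on the tool from outside, world axes, zero at the start; "wrist_torque": the same for the moment, N m; "opening": finger opening in m.
Only numpy, scipy, OpenCV 4.12 (cv2) and the standard library are available. Lean on these libraries where they do the work, as an engineer would, in place of code of your own. Each camera call takes 0.05 s, during which the arm holds its last target.

## Working session

There is one attempt and no reset: what is moved stays moved. The work goes in short steps, Python scripts to look and compute and a shell command to move; the robot and the scene stay as the last step left them, time stands still between calls to the robot, and variables do not carry over. Pictures are saved under pics/ and viewed, and the job is handed in when it is done.

```bash
ls; mkdir -p pics; python3 - <<'E'
from plant import *
import cv2
print(read_state(), grip_point_offset)
for n in("side","top"):
    c=read_camera(n);cv2.imwrite(f"pics/{n}0.png",c["img"][:,:,::-1]);print(n,c["K"].tolist(),c["T"].round(4).tolist())
E
```

```text
pics
{'t': 0.0, 'q': array([-1.41539015e+00,  1.31154800e-01,  1.48927310e+00, -4.41572055e-07,
        1.52301197e+00, -8.53771937e-02]), 'dq': array([ 9.36485344e-04, -1.08466362e-03, -2.20754325e-04,  4.89628167e-05,
       -8.30026806e-04, -1.58497227e-04]), 'joint_torque': array([ 2.81374247e-03, -5.59843397e+01, -4.91753626e+01,  7.69809284e-02,
        3.53053550e-02, -1.95065086e-04]), 'tool_pos': array([ 0.14307709, -0.58245321,  0.40369434]), 'orientation': array([-3.11702006e+00, -3.77086942e-01,  1.02209693e-04]), 'force': array([-0.25840457, -0.0818985 ,  0.08193567]), 'wrist_torque': array([-0.0271388 , -0.00452347, -0.02974401]), 'opening': 0.09291891042678896} 0.1673
side [[511.0324659553919, 0.0, 337.7584900998996], [0.0, 511.0324659553919, 196.33409772540057], [0.0, 0.0, 1.0]] [[-0.3001, -0.555, 0.7758, -0.6909], [-0.9538, 0.1889, -0.2337, 0.4504], [-0.0169, -0.8101, -0.586, 0.9799], [0.0, 0.0, 0.0, 1.0]]
top [[416.42098627554253, 0.0, 325.7984353318234], [0.0, 416.42098627554253, 197.83397062966324], [0.0, 0.0, 1.0]] [[-0.0156, -0.9987, 0.0477, 0.4718], [-0.9999, 0.0154, -0.0058, 0.089], [0.0051, -0.0478, -0.9988, 1.143], [0.0, 0.0, 0.0, 1.0]]
```

View pics/top0.png

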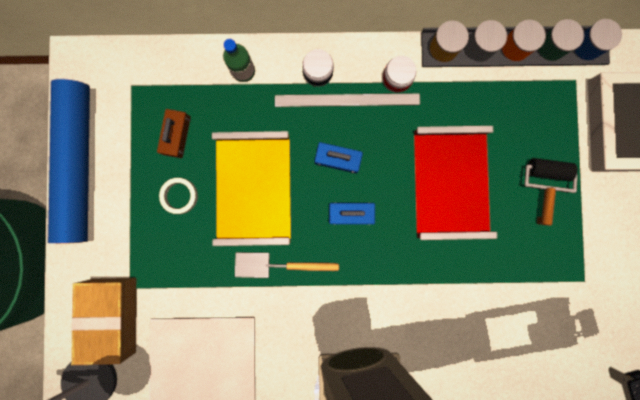

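View pics/side0.png

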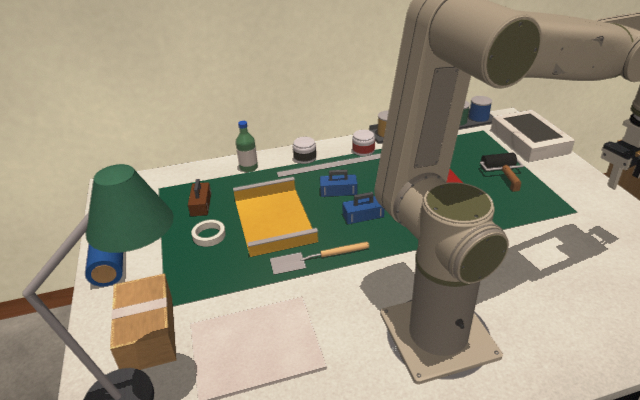

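```bash
cat > h.py <<'E'
import numpy as np, cv2
from plant import *
def ray(c,u,v,z):
    d=c["T"][:3,:3]@np.linalg.solve(c["K"],[u,v,1]);o=c["T"][:3,3]
    return o+d*(z-o[2])/d[2]
def rect(c,m,z,minA=150):
    out=[]
    cs,_=cv2.findContours(m.astype(np.uint8),cv2.RETR_EXTERNAL,cv2.CHAIN_APPROX_NONE)
    for k in cs:
        if cv2.contourArea(k)<minA: continue
        p=np.array([ray(c,*q,z)[:2] for q in k[:,0]],np.float32)
        (cx,cy),(w,h),a=cv2.minAreaRect(p)
        b=cv2.boxPoints(((cx,cy),(w,h),a))
        e=[b[1]-b[0],b[2]-b[1]]; l=max(e,key=np.linalg.norm)
        ang=np.degrees(np.arctan2(-l[0],l[1])); ang=(ang+90)%180-90  # rotation of long axis from world y
        out.append((k[:,0].mean(0).round(),(round(cx,4),round(cy,4)),sorted((round(w,3),round(h,3))),round(ang,1)))
    return out
def masks(c):
    h=cv2.cvtColor(c["img"],cv2.COLOR_RGB2HSV);H,S,V=[h[...,i].astype(int) for i in range(3)]
    k=np.ones((3,3),np.uint8)
    f=lambda m:cv2.morphologyEx(m.astype(np.uint8),cv2.MORPH_CLOSE,k)
    return dict(blue=f((H>95)&(H<125)&(S>110)&(V>60)),yel=f((H>18)&(H<32)&(S>180)&(V>150)),red=f(((H<6)|(H>174))&(S>180)&(V>120)))
E
python3 - <<'E'
from h import *
c=read_camera("top");m=masks(c)
for n,z in(("blue",.051),("yel",.003),("red",.003)):
    for r in rect(c,m[n],z): print(n,*r)
# dark handle inside blocks
h=cv2.cvtColor(c["img"],cv2.COLOR_RGB2HSV)
fill=np.zeros_like(m["blue"])
cs,_=cv2.findContours(m["blue"],cv2.RETR_EXTERNAL,cv2.CHAIN_APPROX_SIMPLE)
for k in cs:
    x=k[:,0].mean(0)
    if 300<x[0]<390 and 130<x[1]<240: cv2.drawContours(fill,[k],-1,1,-1)
for r in rect(c,(fill>0)&(h[...,2]<90),.086,20): print("handle",*r)
cv2.imwrite("pics/crop.png",cv2.resize(c["img"][130:240,140:400,::-1],None,fx=3,fy=3,interpolation=2))
E
```

```text
blue [352. 213.] (0.4819, 0.0159) [0.055, 0.118] -0.9
blue [338. 157.] (0.6308, 0.0485) [0.059, 0.121] -13.7
blue [ 67. 162.] (0.6336, 0.7601) [0.093, 0.428] 89.9
yel [253. 189.] (0.5555, 0.2818) [0.202, 0.269] 89.8
red [451. 183.] (0.5628, -0.2638) [0.2, 0.268] -89.9
handle [338. 156.] (0.6267, 0.0503) [0.009, 0.057] -19.4
```

View pics/crop.png

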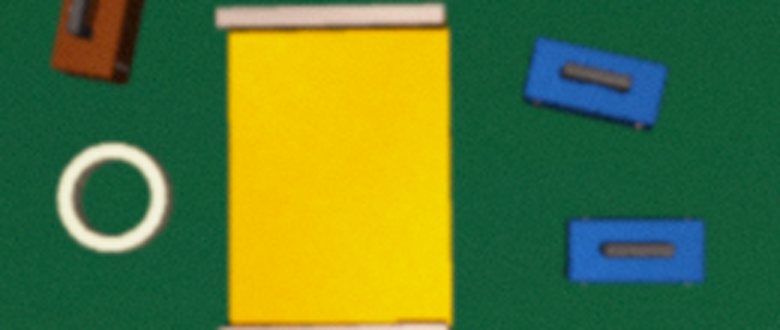

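The targets are the two blue blocks at px (338,157) and (352,213). The brown block at (173,132) is the look-alike to ignore, and the blue cylinder at (67,162) is a roll. The crop confirms a blue body with a dark handle on both. I'll go to the near block first.

```bash
python3 -m creep '[[[2.36,-2.5,0],[0,0,0]],[[2.36,-2.5,0],[0,0,0]],[[2.36,-2.5,0],[0,0,0]],[[2.36,-2.5,0],[0,0,0]],[[2.36,-2.5,0],[0,0,0]],[[2.36,-2.5,0],[0,0,0]],[[2.36,-2.5,0],[0,0,0]],[[2.36,-2.5,0],[0,0,0]],[[2.36,-2.5,0],[0,0,0]],[[2.36,-2.5,0],[0,0,0]]]' 45 30
python3 -m creep '[[[2.36,-2.5,0],[0,0,0]],[[2.36,-2.5,0],[0,0,0]],[[2.36,-2.5,0],[0,0,0]],[[2.36,-2.5,0],[0,0,0]],[[2.36,-2.5,0],[0,0,0]],[[2.36,-2.5,0],[0,0,0]],[[2.36,-2.5,0],[0,0,0]],[[2.36,-2.5,0],[0,0,0]],[[2.36,-2.5,0],[0,0,0]],[[2.36,-2.5,0],[0,0,0]]]'
python3 -m creep '[[[0,0,0],[0,0,-7]],[[0,0,0],[0,0,-7]],[[0,0,0],[0,0,-7]],[[0,0,0],[0,0,-7]],[[0,0,0],[0,0,-7]],[[0,0,0],[0,0,-7]],[[0,0,0],[0,0,-7]],[[0,0,0],[0,0,-7]],[[0,0,0],[0,0,-7]],[[0,0,0],[0,0,-7]],[[0,0,0],[0,0,-5.2]],[[0,0,0],[0,0,0]]]'
cat >> h.py <<'E'
from scipy.spatial.transform import Rotation as Ro
def go(x,y,z=None,head=None):
    s=read_state();R=Ro.from_rotvec(s["orientation"]).as_matrix();p=s["tool_pos"]
    g=p+R[:,2]*grip_point_offset
    hd=np.degrees(np.arctan2(R[1,1],R[0,1]))
    print("t",s["t"],"grip",g.round(4),"head",hd.round(1),"tilt",R[:,2].round(4),"open",round(s["opening"],4),"F",s["force"].round(2))
    d=np.array([x,y,g[2] if z is None else z])-g
    print("tool shift cm",(R.T@d*100).round(2),"turn z",None if head is None else -(head-hd))
E
python3 -c "
from h import *
go(.482,.016,.079,-1)"
```

```text
t: 0.98
tool_pos: [0.313, -0.282, 0.4046]
orientation: [-3.119, -0.377, -0.0]
force: [0.4, -0.2, 0.5]
opening: 0.0419
t: 1.82
tool_pos: [0.4827, 0.0173, 0.4046]
orientation: [3.119, 0.378, -0.0]
force: [0.9, 0.4, 0.5]
opening: 0.042
t: 2.82
tool_pos: [0.4821, 0.0154, 0.4044]
orientation: [-2.236, -2.206, 0.001]
force: [0.4, -0.0, 0.1]
opening: 0.042
t 2.8167 grip [0.482  0.0155 0.2371] head -0.8 tilt [-6.e-04  1.e-04 -1.e+00] open 0.042 F [ 0.35 -0.05  0.08]
tool shift cm [5.000e-02 1.000e-02 1.581e+01] turn z 0.2408948685208261
```

```bash
python3 -m creep '[[[0,0,2],[0,0,0]],[[0,0,2],[0,0,0]],[[0,0,2],[0,0,0]],[[0,0,2],[0,0,0]],[[0,0,2],[0,0,0]],[[0,0,0],[0,0,0]]]'
python3 - <<'E'
from h import *
go(.482,.016,.079,-1)
for n in("side","top"):
    c=read_camera(n);x,y=(300,130) if n=="side" else (260,110)
    cv2.imwrite(f"pics/{n}1.png",cv2.resize(c["img"][y:y+140,x:x+190,::-1],None,fx=4,fy=4,interpolation=2))
E
```

```text
t: 3.32
tool_pos: [0.4804, 0.0156, 0.3002]
orientation: [-2.241, -2.194, 0.007]
force: [-0.3, 0.1, -1.2]
opening: 0.0422
t 3.3167 grip [0.4792 0.0156 0.1329] head -1.2 tilt [-7.1e-03  5.0e-04 -1.0e+00] open 0.0422 F [-0.35  0.07 -1.24]
tool shift cm [0.04 0.31 5.39] turn z -0.19175776275362022
```

View pics/side1.png

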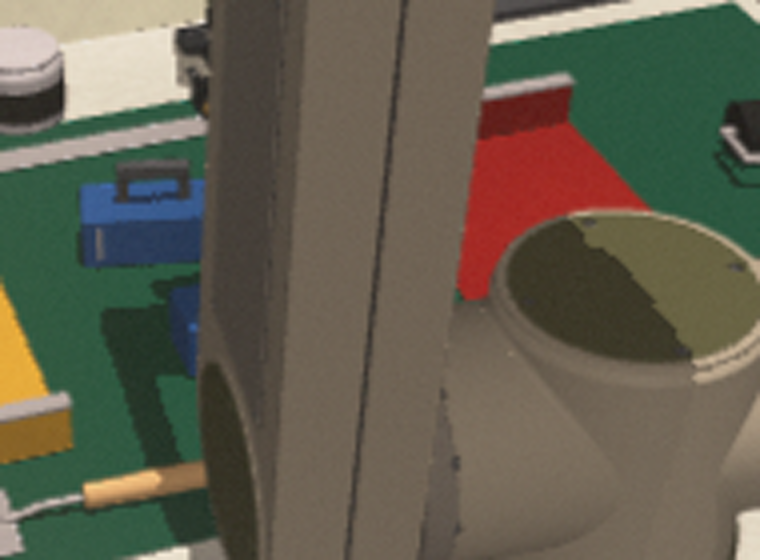

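The arm hides the near block from the side camera. The 42 mm opening leaves about 15 mm either side of the 12 mm bar, so I'll go down.

```bash
python3 -m creep '[[[0,0,1.5],[0,0,0]],[[0,0,1.5],[0,0,0]],[[0,0,1.5],[0,0,0]],[[0,0,1.1],[0,0,0]],[[0,0,0],[0,0,0]],[[0,0,0],[0,0,0]],[[0,0,0],[0,0,0]]]'
python3 -c "
from h import *
go(.482,.016,.079,-1)"
```

```text
t: 4.0
tool_pos: [0.4829, 0.0154, 0.2501]
orientation: [2.24, 2.201, 0.002]
force: [0.4, -0.8, -0.1]
opening: 0.0417
t 4.0 grip [0.4832 0.0154 0.0828] head -1.0 tilt [ 1.8e-03 -1.0e-04 -1.0e+00] open 0.0417 F [ 0.39 -0.82 -0.1 ]
tool shift cm [ 0.06 -0.12  0.38] turn z -0.024027543531188078
```

```bash
python3 -m creep '[[[0,0,0.35],[0,0,0]],[[0,0,0],[0,0,0]],[[0,0,0],[0,0,0]],[[0,0,0],[0,0,0]],[[0,0,0],[0,0,0]],[[0,0,0],[0,0,0]],[[0,0,0],[0,0,0]],[[0,0,0],[0,0,0]],[[0,0,0],[0,0,0]]]' 0 40
python3 -m creep '[[[0,0,0],[0,0,0]],[[0,0,0],[0,0,0]],[[0,0,0],[0,0,0]]]'
```

```text
t: 4.75
tool_pos: [0.4827, 0.0154, 0.2457]
orientation: [2.24, 2.201, 0.002]
force: [3.2, -0.2, 1.5]
opening: 0.0123
t: 5.0
tool_pos: [0.4826, 0.0154, 0.2457]
orientation: [2.24, 2.201, 0.001]
force: [3.5, -0.0, 2.8]
opening: 0.0118
```

Closed at 12 mm, which is the bar's width. I'll lift about 1.2 cm and read the weight.

```bash
python3 -m creep '[[[0,0,-0.4],[0,0,0]],[[0,0,-0.4],[0,0,0]],[[0,0,-0.4],[0,0,0]],[[0,0,0],[0,0,0]],[[0,0,0],[0,0,0]],[[0,0,0],[0,0,0]],[[0,0,0],[0,0,0]],[[0,0,0],[0,0,0]]]'
python3 -m creep '[[[0,0,0],[0,0,0]],[[0,0,0],[0,0,0]],[[0,0,0],[0,0,0]],[[0,0,0],[0,0,0]]]'
python3 - <<'E'
from h import *
go(.482,.2818)
c=read_camera("top")
for r in rect(c,masks(c)["blue"],.063): print(*r)
cv2.imwrite("pics/top2.png",cv2.resize(c["img"][110:250,260:450,::-1],None,fx=4,fy=4,interpolation=2))
go(.482,-.2638)
E
```

```text
t: 5.67
tool_pos: [0.4821, 0.0155, 0.2569]
orientation: [-2.24, -2.202, 0.001]
force: [-0.1, -0.2, -7.6]
opening: 0.0119
t: 6.0
tool_pos: [0.4822, 0.0154, 0.2572]
orientation: [-2.241, -2.202, 0.0]
force: [0.1, 0.3, -8.0]
opening: 0.0114
t 6.0 grip [0.4822 0.0154 0.0899] head -1.0 tilt [-1.e-04 -0.e+00 -1.e+00] open 0.0114 F [ 0.1   0.31 -8.03]
tool shift cm [26.63 -0.49 -0.  ] turn z None
[338. 157.] (0.6296, 0.0491) [0.058, 0.119] -13.7
[ 67. 162.] (0.6318, 0.7527) [0.092, 0.424] 89.9
t 6.05 grip [0.4823 0.0154 0.0899] head -1.0 tilt [-0. -0. -1.] open 0.0115 F [-0.01  0.23 -7.29]
tool shift cm [-27.92   0.46   0.  ] turn z None
```

View pics/top2.png

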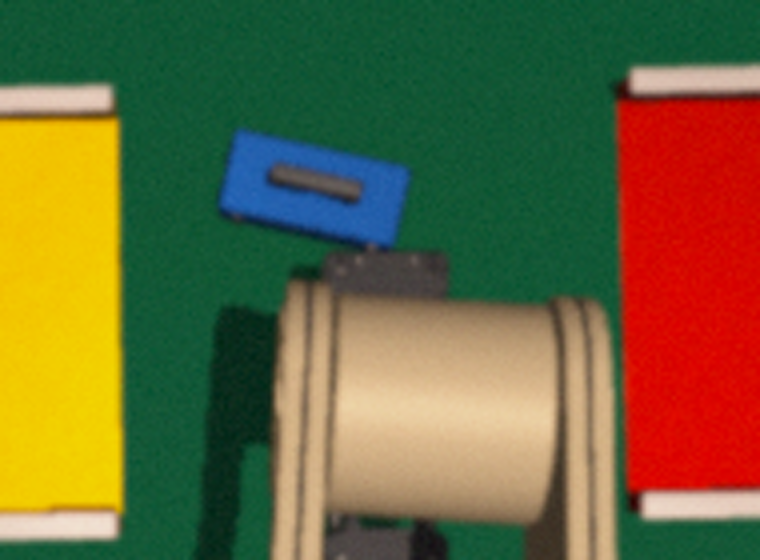

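Wrist load is about 7.5–8 N, so 0.75–0.8 kg: solid, for the red dock. I'll move it 28 cm along −y, low and straight.

```bash
python3 -m creep '[[[-0.5,0.01,0],[0,0,0]],[[-1,0.02,0],[0,0,0]],[[-1.5,0.02,0],[0,0,0]],[[-1.5,0.02,0],[0,0,0]],[[-1.5,0.02,0],[0,0,0]],[[-1.5,0.02,0],[0,0,0]],[[-1.5,0.02,0],[0,0,0]],[[-1.5,0.03,0],[0,0,0]],[[-1.5,0.03,0],[0,0,0]],[[-1.5,0.03,0],[0,0,0]],[[-1.5,0.03,0],[0,0,0]]]'
python3 -m creep '[[[-1.5,0.02,0],[0,0,0]],[[-1.5,0.02,0],[0,0,0]],[[-1.5,0.02,0],[0,0,0]],[[-1.5,0.02,0],[0,0,0]],[[-1.5,0.02,0],[0,0,0]],[[-1.5,0.03,0],[0,0,0]],[[-1.5,0.03,0],[0,0,0]],[[-1.4,0.03,0],[0,0,0]],[[-1,0.03,0],[0,0,0]],[[0,0,0],[0,0,0]],[[0,0,0],[0,0,0]],[[0,0,0],[0,0,0]]]'
python3 -c "
from h import *
go(.482,-.2638,.079)"
```

```text
t: 6.97
tool_pos: [0.4818, -0.1362, 0.2573]
orientation: [2.241, 2.201, -0.0]
force: [0.8, 0.5, -8.2]
opening: 0.0116
t: 7.97
tool_pos: [0.482, -0.2633, 0.257]
orientation: [-2.24, -2.201, -0.0]
force: [1.2, 0.5, -8.5]
opening: 0.0118
t 7.9667 grip [ 0.4819 -0.2632  0.0897] head -1.0 tilt [-4.e-04  8.e-04 -1.e+00] open 0.0118 F [ 1.16  0.46 -8.48]
tool shift cm [-0.06  0.01  1.07] turn z None
```

```bash
python3 -m creep '[[[0,0,0.3],[0,0,0]],[[0,0,0.3],[0,0,0]],[[0,0,0.3],[0,0,0]],[[0,0,0.2],[0,0,0]],[[0,0,0.1],[0,0,0]],[[0,0,0],[0,0,0]],[[0,0,0],[0,0,0]],[[0,0,0],[0,0,0]],[[0,0,0],[0,0,0]]]'
```

```text
t: 8.72
tool_pos: [0.4822, -0.2635, 0.2456]
orientation: [2.241, 2.202, 0.001]
force: [0.6, 4.0, -1.4]
opening: 0.0118
```

It's resting on the mat, so I'll release, rise and look.

```bash
python3 -m creep '[[[0,0,0],[0,0,0]],[[0,0,0],[0,0,0]],[[0,0,0],[0,0,0]],[[0,0,0],[0,0,0]],[[0,0,0],[0,0,0]],[[0,0,0],[0,0,0]],[[0,0,-1],[0,0,0]],[[0,0,-2],[0,0,0]],[[0,0,-2],[0,0,0]],[[0,0,-2],[0,0,0]],[[0,0,-2],[0,0,0]],[[0,0,0],[0,0,0]]]' 45
python3 - <<'E'
from h import *
go(.6296,.049,None,-13.7)
E
```

```text
t: 9.72
tool_pos: [0.4833, -0.2644, 0.341]
orientation: [2.235, 2.197, 0.002]
force: [1.1, -0.8, 1.0]
opening: 0.0417
t 9.7167 grip [ 0.4844 -0.2651  0.1737] head -1.0 tilt [ 0.0065 -0.0044 -1.    ] open 0.0417 F [ 1.13 -0.77  1.  ]
tool shift cm [31.66 13.97 -0.04] turn z 12.699649323438699
```

```bash
python3 -m creep '[[[2.6,1.16,0],[0,0,0]],[[2.6,1.16,0],[0,0,0]],[[2.6,1.16,0],[0,0,0]],[[2.6,1.16,0],[0,0,0]],[[2.6,1.16,0],[0,0,0]],[[2.6,1.16,0],[0,0,0]],[[2.6,1.16,0],[0,0,0]],[[2.6,1.16,0],[0,0,0]],[[2.6,1.16,0],[0,0,0]],[[2.6,1.16,0],[0,0,0]],[[2.6,1.16,0],[0,0,0]],[[2.6,1.16,0],[0,0,0]]]'
python3 -m creep '[[[0,0,0],[0,0,6.3]],[[0,0,0],[0,0,6.4]],[[0,0,0],[0,0,0]],[[0,0,0],[0,0,0]],[[0,0,0],[0,0,0]],[[0,0,0],[0,0,0]]]'
python3 - <<'E'
from h import *
go(.630,.049,.079,-13.7)
for n in ("top","side"):
    c=read_camera(n);cv2.imwrite(f"pics/{n}3.png",c["img"][:,:,::-1])
    if n=="top":
        m=masks(c)
        for k,z in (("blue",.051),("red",.003)):
            for r in rect(c,m[k],z): print(k,*r)
E
```

```text
t: 10.72
tool_pos: [0.627, 0.0473, 0.3349]
orientation: [-2.241, -2.202, 0.001]
force: [-0.3, -0.1, 0.1]
opening: 0.0421
t: 11.22
tool_pos: [0.6266, 0.0455, 0.3352]
orientation: [-2.469, -1.943, 0.0]
force: [-0.9, 0.1, 0.2]
opening: 0.0419
t 11.2167 grip [0.6266 0.0455 0.1679] head -13.6 tilt [-1.e-04 -0.e+00 -1.e+00] open 0.0419 F [-0.91  0.11  0.16]
tool shift cm [0.42 0.25 8.89] turn z 0.11201401139058653
blue [457. 213.] (0.4802, -0.2612) [0.05, 0.116] -0.9
blue [ 67. 162.] (0.6337, 0.7609) [0.092, 0.428] -90.0
red [451. 183.] (0.5627, -0.264) [0.2, 0.268] -89.9
```

View pics/top3.png

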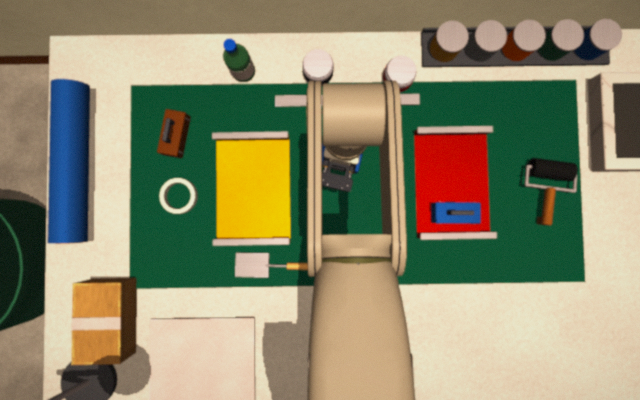

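View pics/side3.png

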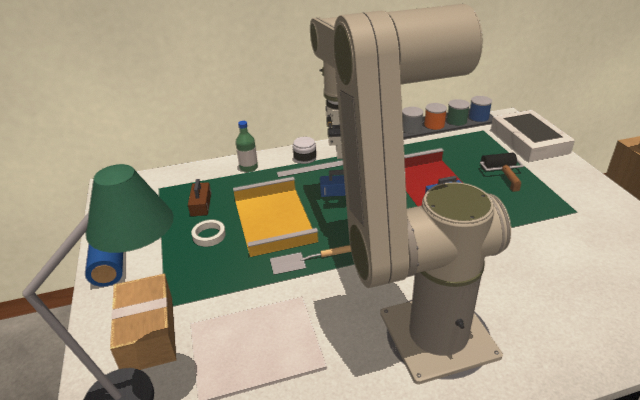

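The first block lies in the red dock at px (457,213), square and fully on the red. The gripper is above the far block, so I'll go down.

```bash
python3 -m creep '[[[0.4,0.25,1],[0,0,0]],[[0,0,1.5],[0,0,0]],[[0,0,1.5],[0,0,0]],[[0,0,1.5],[0,0,0]],[[0,0,1.5],[0,0,0]],[[0,0,1],[0,0,0]],[[0,0,0.8],[0,0,0]],[[0,0,0],[0,0,0]],[[0,0,0],[0,0,0]],[[0,0,0],[0,0,0]]]'
python3 -c "
from h import *
go(.630,.049,.079,-13.7)"
```

```text
t: 12.15
tool_pos: [0.6305, 0.0492, 0.2481]
orientation: [2.47, 1.94, 0.002]
force: [0.1, 0.9, 0.4]
opening: 0.0419
t 12.15 grip [0.6307 0.0492 0.0808] head -13.7 tilt [ 0.0013  0.     -1.    ] open 0.0419 F [0.14 0.88 0.36]
tool shift cm [-0.04 -0.07  0.18] turn z 0.0002065500907537654
```

```bash
python3 -m creep '[[[0,0,0],[0,0,0]],[[0,0,0],[0,0,0]],[[0,0,0],[0,0,0]],[[0,0,0],[0,0,0]],[[0,0,0],[0,0,0]],[[0,0,0],[0,0,0]],[[0,0,0],[0,0,0]],[[0,0,0],[0,0,0]],[[0,0,0],[0,0,0]],[[0,0,0],[0,0,0]],[[0,0,0],[0,0,0]],[[0,0,0],[0,0,0]]]' 0 40
```

```text
t: 13.15
tool_pos: [0.63, 0.0492, 0.2471]
orientation: [-2.47, -1.94, 0.0]
force: [-0.0, -0.1, -1.3]
opening: 0.0115
```

```bash
python3 -m creep '[[[0,0,-0.4],[0,0,0]],[[0,0,-0.4],[0,0,0]],[[0,0,-0.4],[0,0,0]],[[0,0,0],[0,0,0]],[[0,0,0],[0,0,0]],[[0,0,0],[0,0,0]],[[0,0,0],[0,0,0]],[[0,0,0],[0,0,0]],[[0,0,0],[0,0,0]],[[0,0,0],[0,0,0]]]'
python3 -m creep '[[[0,0,0],[0,0,0]],[[0,0,0],[0,0,0]],[[0,0,0],[0,0,0]]]'
python3 -m creep '[[[0,0,0],[0,0,0]],[[0,0,0],[0,0,0]],[[0,0,0],[0,0,0]]]'
```

```text
t: 13.98
tool_pos: [0.63, 0.0492, 0.2591]
orientation: [-2.47, -1.94, 0.0]
force: [-0.6, -0.6, -1.9]
opening: 0.0118
t: 14.23
tool_pos: [0.6301, 0.0492, 0.2592]
orientation: [-2.471, -1.941, 0.0]
force: [0.5, -0.4, -2.4]
opening: 0.0119
t: 14.48
tool_pos: [0.6301, 0.0492, 0.2592]
orientation: [2.471, 1.941, 0.0]
force: [0.3, -0.2, -2.4]
opening: 0.0116
```

About 2.3 N with the bar still gripped (11.6 mm), so 0.24 kg: hollow, for the yellow dock. I'll square it up, then move along +y.

```bash
python3 -m creep '[[[0,0,0],[0,0,-2]],[[0,0,0],[0,0,-4]],[[0,0,0],[0,0,-4]],[[0,0,0],[0,0,-3.4]],[[0,0,0],[0,0,0]],[[0,0,0],[0,0,0]],[[0,0,0],[0,0,0]]]'
python3 -c "
from h import *
go(.629,.2818,None,-.2)"
```

```text
t: 15.07
tool_pos: [0.6301, 0.0492, 0.2592]
orientation: [-2.23, -2.213, 0.0]
force: [0.2, 0.0, -3.0]
opening: 0.0118
t 15.0667 grip [0.6301 0.0492 0.0919] head -0.4 tilt [-0.  0. -1.] open 0.0118 F [ 0.25  0.   -3.02]
tool shift cm [23.26 -0.28  0.  ] turn z -0.2199187586805842
```

```bash
python3 -m creep '[[[0.5,0,0],[0,0,0]],[[1,0,0],[0,0,0]],[[1.5,0,0],[0,0,0]],[[1.5,0,0],[0,0,0]],[[1.5,0,0],[0,0,0]],[[1.5,0,0],[0,0,0]],[[1.5,0,0],[0,0,0]],[[1.5,0,0],[0,0,0]],[[1.5,0,0],[0,0,0]]]'
python3 -m creep '[[[1.5,-0.05,0],[0,0,0]],[[1.5,-0.05,0],[0,0,0]],[[1.5,-0.05,0],[0,0,0]],[[1.5,-0.05,0],[0,0,0]],[[1.5,-0.05,0],[0,0,0]],[[1.5,-0.03,0],[0,0,0]],[[1.2,0,0],[0,0,0]],[[0.6,0,0],[0,0,0]],[[0,0,0],[0,0,0]],[[0,0,0],[0,0,0]],[[0,0,0],[0,0,0]],[[0,0,0],[0,0,0]]]'
python3 -c "
from h import *
go(.629,.2818,.0798)"
```

```text
t: 15.82
tool_pos: [0.6306, 0.1712, 0.2592]
orientation: [-2.227, -2.216, 0.0]
force: [-0.1, 0.3, -2.0]
opening: 0.0115
t: 16.82
tool_pos: [0.6287, 0.2764, 0.2592]
orientation: [2.228, 2.214, -0.0]
force: [0.3, 0.3, -2.9]
opening: 0.0115
t 16.8167 grip [0.6287 0.2763 0.0919] head -0.4 tilt [-1.e-04 -3.e-04 -1.e+00] open 0.0115 F [ 0.32  0.28 -2.87]
tool shift cm [0.55 0.03 1.21] turn z None
```

```bash
python3 -m creep '[[[0.5,0,0.3],[0,0,0]],[[0,0,0.3],[0,0,0]],[[0,0,0.3],[0,0,0]],[[0,0,0.2],[0,0,0]],[[0,0,0.1],[0,0,0]],[[0,0,0],[0,0,0]],[[0,0,0],[0,0,0]],[[0,0,0],[0,0,0]],[[0,0,0],[0,0,0]],[[0,0,0],[0,0,0]]]'
```

```text
t: 17.65
tool_pos: [0.6285, 0.2823, 0.2472]
orientation: [-2.227, -2.216, -0.0]
force: [0.2, 0.7, -1.7]
opening: 0.0118
```

```bash
python3 -m creep '[[[0,0,0.03],[0,0,0]],[[0,0,0],[0,0,0]],[[0,0,0],[0,0,0]]]'; python3 -m creep '[[[0,0,0],[0,0,0]],[[0,0,0],[0,0,0]],[[0,0,0],[0,0,0]],[[0,0,0],[0,0,0]],[[0,0,0],[0,0,0]],[[0,0,0],[0,0,0]],[[0,0,-1],[0,0,0]],[[0,0,-2],[0,0,0]],[[0,0,-2],[0,0,0]],[[0,0,-2],[0,0,0]],[[0,0,-2],[0,0,0]],[[0,0,-2],[0,0,0]]]' 45
python3 -m creep '[[[-2,0.5,-2],[0,0,0]],[[-2.5,0.5,-1],[0,0,0]],[[-2.5,0.5,0],[0,0,0]],[[-2.5,0.5,0],[0,0,0]],[[-2.5,0.5,0],[0,0,0]],[[-2.5,0.5,0],[0,0,0]],[[-2.5,0.5,0],[0,0,0]],[[-2.5,0.5,0],[0,0,0]],[[-2.5,0.5,0],[0,0,0]],[[-2.5,0.5,0],[0,0,0]],[[0,0,0],[0,0,0]],[[0,0,0],[0,0,0]]]'
python3 - <<'E'
from h import *
for n in ("top","side"):
    c=read_camera(n);cv2.imwrite(f"pics/{n}4.png",c["img"][:,:,::-1])
    if n=="top":
        m=masks(c)
        for k,z in (("blue",.051),("red",.003),("yel",.003)):
            for r in rect(c,m[k],z): print(k,*r)
E
```

```text
t: 17.9
tool_pos: [0.6286, 0.2823, 0.2471]
orientation: [2.227, 2.216, 0.0]
force: [-0.1, -0.4, -1.1]
opening: 0.0119
t: 18.9
tool_pos: [0.6284, 0.2822, 0.3589]
orientation: [2.227, 2.215, 0.001]
force: [0.3, -0.1, 0.4]
opening: 0.0419
t: 19.9
tool_pos: [0.6773, 0.0355, 0.3877]
orientation: [2.23, 2.212, 0.001]
force: [-0.2, 0.7, 0.5]
opening: 0.0418
blue [457. 213.] (0.4802, -0.2612) [0.05, 0.116] -0.9
blue [250. 160.] (0.6266, 0.2795) [0.053, 0.113] -0.5
blue [ 67. 162.] (0.6336, 0.7607) [0.092, 0.428] 89.9
red [452. 184.] (0.5627, -0.2648) [0.198, 0.268] 89.9
yel [253. 189.] (0.5555, 0.2818) [0.202, 0.269] 89.8
```

View pics/top4.png

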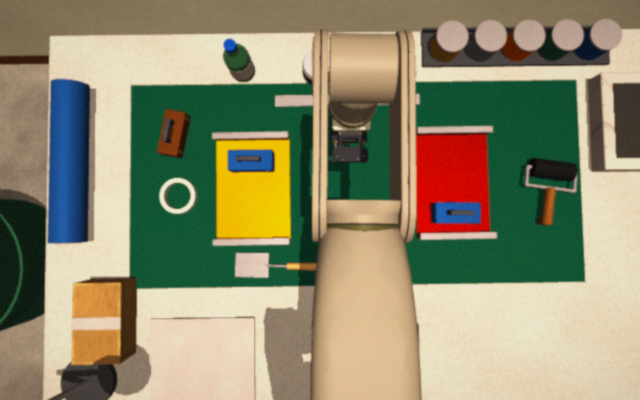

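View pics/side4.png

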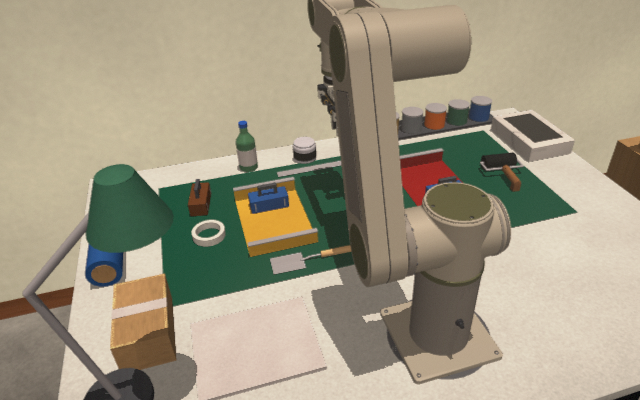

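Both blocks are in place: px (250,160) on yellow and (457,213) on red, each square and fully on the colour. The tape at (177,195) and the ink knife at (285,265) haven't moved, and the gripper is clear. I'll hand it in.

```bash
python3 -c "
from plant import *
print(close_job())"
```

```text
the job is handed in; nothing more can be done
None
```

Both blocks are in their docks and the job is handed in; the last reading before hand-in was about 20 s of the 69 s.

- **Near block:** it weighed about 7.5–8.5 N when lifted about 1.2 cm by its handle. That makes it solid, so it went into the red dock.
- **Far block:** it weighed about 2–3 N, so it is hollow. I squared it up and put it in the yellow dock.

I carried both straight along y about 1.2 cm above the mat instead of dragging them, well under the 4 cm limit.

**Final check, top camera:**

| Block | Offset along dock y | Offset along dock x | Misalignment |
|---|---|---|---|
| Solid, red dock | about 3 mm (limit 35) | about 83 mm (limit 110) | about 1° |
| Hollow, yellow dock | about 2 mm (limit 35) | about 71 mm (limit 110) | under 1° |

In the pictures the hollow block stands upright, the tape and ink knife are where they started, and the gripper is clear of everything. The arm mostly hid the red dock from the side camera, so the solid block's uprightness rests on the top view and its release height. No check failed or disagreed.

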